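Rock a failed lamp module out of its socket

ROBOT

A 6-joint arm with a two-finger parallel gripper is mounted at the origin on the work surface. World frame = base frame: x ahead of the robot, y to its left, z up, the work surface at z = 0. Lengths are in m, angles in rad, forces in N, time in s.
With the tool pointing down it reaches from about 0.225 to 0.875 m from the base axis. Payload 3.4 kg.
Tool frame: the origin (TCP) lies on the centre line of the jaws, within the pads' length; the fingertips stand 19 mm ahead of it and the grasp point (between the pads) is the TCP (nose_length is the distance from the TCP to the fingertips, in m); z points along the fingers, y is the direction in which the jaws open and shut (so a half turn about z gives the same grasp; the last joint's range is limited). The gripper opens to 85 mm and grips with 20 to 120 N. Pads are 22 mm wide; open, the fingers measure 114 mm over their backs; the gripper's body (76 mm by 85 mm) begins 54 mm behind the grasp point. The pads swing forward as they close: fully open they stand 13 mm farther back than shut.
Start: joints at [-1.411, 0.276, 1.505, -0, 1.361, -0.121], TCP at [0.159, -0.553, 0.25] pointing down, gripper open.
Joint ranges: [-2.89, 2.89], [-0.75, 2.08], [0.22, 2.7], [-1.18, 4.32], [0.11, 2.71], [-2.7, 2.7]. Speed limits (rad/s): [2.57, 2.57, 3.14, 3.14, 3.14, 3.14].

INTERFACE

Orientations are given as a unit quaternion [w, x, y, z].
In Python, from rig import * gives the robot as it stands.
- The arm moves only by the shell command python3 -m jog 'ROWS' [OPENING] [FORCE]. ROWS is JSON, one flat list of numbers, 6 for each row, row after row: the shift along the tool's x, y, z in mm, then the turn, a rotation vector about the tool's x, y, z in degrees. In form: [tx, ty, tz, wx, wy, wz, tx, ty, tz, wx, wy, wz, ...]. A call has 1 to 10 rows; each row is the pose to reach, as a shift and turn from the pose commanded when the call began, along the tool's axes at that moment; what a row does not reach only later rows make up. A row lasts 1/8 s, in which the tool goes at most 62.5 mm and 10.7 degrees, less where a joint would pass 70% of its speed; a pose out of reach is approached as far as the arm can. A call with a gripper value outside its range is refused whole. OPENING is the closure, from 0 (fully open) to 1 (shut), set as the call begins (- or left out, the last holds). The fingers move at their own pace and stop on an object; FORCE is the grip in N (left out, the last holds). Time passes only in rows, so rows that repeat a pose let the fingers close. It gives the time, the measured TCP pose, the force and the opening at its end, in the units of the state.
- get_state(): the state, without advancing time (a new reading comes with each control period).
- get_image(name): name is "scene" or "top" or "wrist"; returns a dict with "frame" (384x512x3 uint8, red, green, blue), "camera_matrix" (3x3 intrinsics, pixels), "rvec" (rotation vector, rad) and "tvec" (3), from world to camera coordinates, as OpenCV has them. Camera axes: x right, y down, z forward; pixel columns grow to the right and rows downward; lengths in m; the calibration is good to about 2 mm. A picture is of the moment at which its call begins. There is no depth.
- sign_off(): hands the job in, once; it reports no verdict.
The state is a dict: "clock": time; "qpos": joint angles; "qd": joint speeds; "effort": joint torques, N m; "position": TCP position; "ee_rot": TCP orientation; "contact_force": force on the tool from outside, world axes, zero at the start; "moment": the same for the moment, N m; "width": finger opening in m.
Only numpy, scipy, OpenCV 4.12 (cv2) and the standard library are available. Lean on these libraries where they do the work, as an engineer would, in place of code of your own. Each camera call takes 0.05 s, during which the arm holds its last target.

TASK

The microscope lamp module with the red handle has failed. Take it by its handle and rock it gently from side to side in its socket, first towards the yellow-striped edge of the supply unit and then back over the other way (well over 5 degrees each way, but never beyond 20), until it rises free, then lift it out and set it down in the grey tray without dropping it. Leave the blue-handled module seated in its socket.

Things in the scene. Friction and masses are not known exactly. Their poses are not given: they have to be found in the camera images.
- red_grip (a point): Centre of the failed lamp module's red handle: 16 mm thick (x), 28 wide (y), 34 tall, on a white housing 40 x 32 x 22 mm. Point: 45 mm over the housing's underside, 23 over its top, 11 below the handle's top. Grip across the 16 mm. Under the housing two copper blades at x = +13 and -13 mm, 16 mm long, 13 wide, 5 thick. 0.12 kg. x points to the yellow stripe, y along the socket row, z up.
- unit: Fixed grey supply unit 100 (x) x 220 (y) x 45 mm; origin under its centre; yellow stripe on top along its +x edge. Sockets at y = -62, 0, 62 mm; housings rest on its top. Sprung contacts grip the blades (about 8 N of friction each). A module can lean some 12 deg to +x or -x, tipping on its housing's lower edge; raise it 3 mm with each. Contacts let go 12 mm up; slots end 16 mm up.
- tray_in (a point): Middle of the inner floor (about 4 mm above the bench) of a fixed grey open tray, 150 (x) x 120 (y) mm outside, walls 4 mm thick and 30 mm high. Empty; the module may stand on its blades or lie in it.
- blue_grip (a point): Centre of the blue handle of a working lamp module of the same shape and size as the red one, to be left seated in its socket. The third socket holds a plain black blanking plug without a handle, 22 mm high. Which is in which socket varies.
There are look-alikes about, which are no part of the job. Several things have the shape of the unit; the one meant has the colours described above.

How it is judged:
On the way, in this order (a step that is already met when the one before it is completed fails the run):
1. red module leaned at least 5 degrees towards the yellow stripe while still in its socket (z of red_grip in the frame of unit below 0.104 m and angle between red_grip's own z axis and vertical above 0.087 rad and x of red_grip in the frame of unit above 0.001 m), for 0.05 s.
2. red module leaned at least 5 degrees the other way while still in its socket (z of red_grip in the frame of unit below 0.104 m and angle between red_grip's own z axis and vertical above 0.087 rad and x of red_grip in the frame of unit below -0.001 m), for 0.05 s.
3. red module lifted clear of its socket (z of red_grip in the frame of unit above 0.112 m), for 0.05 s.
At the end, for the whole second after the job is handed in: The red-handled module is at rest in the grey tray, standing or lying (its handle's middle within the tray's outline and less than 80 mm above its floor); the blue module is still seated, its handle within 10 mm of where it was (x of red_grip in the frame of tray_in between -0.075 and 0.075 m and y of red_grip in the frame of tray_in between -0.06 and 0.06 m and z of red_grip in the frame of tray_in below 0.08 m and linear speed of red below 0.02 m/s and distance of blue_grip from where it was at the start of the episode below 0.01 m); the robot touches nothing.
It fails at once if the red module is leaned more than 20 degrees while its blades are in the socket (angle between red_grip's own z axis and vertical above 0.35 rad and horizontal distance between red_grip and unit below 0.1 m and z of red_grip in the frame of unit below 0.1 m).
It fails at once if the red module is dropped or thrown (moves faster than 0.9 m/s out of the fingers, a fall of some 40 mm) (linear speed of red above 0.9 m/s and contact force between red and the fingers below 0.05 N).
It fails at once if the blue module is disturbed by more than 15 mm (distance of blue_grip from where it was at the start of the episode above 0.015 m).
It also fails if it takes over 48 s, if anything falls off the work surface, if the arm or the gripper's body presses on something with over 40 N, if the wrist force passes 120 N, or if a joint passes its speed limit or range.

## Working session

There is one attempt and no reset: what is moved stays moved. The work goes in short steps, Python scripts to look and compute and a shell command to move; the robot and the scene stay as the last step left them, time stands still between calls to the robot, and variables do not carry over. Pictures are saved under pics/ and viewed, and the job is handed in when it is done.

```bash
ls; mkdir -p pics; python3 - <<'E'
from rig import *
import cv2
s=get_state();print(s)
for n in ("scene","top","wrist"):
    d=get_image(n);cv2.imwrite(f"pics/a_{n}.png",cv2.cvtColor(d["frame"],cv2.COLOR_RGB2BGR));print(n,d["camera_matrix"],d["rvec"],d["tvec"])
E
```

```text
pics
{'clock': 0.0, 'qpos': array([-1.41099224e+00,  2.76589487e-01,  1.50611935e+00, -5.82363163e-06,
        1.36068129e+00, -1.21019929e-01]), 'qd': array([ 0.00073371,  0.00130543,  0.00096501, -0.00018352, -0.00079543,
        0.000202  ]), 'effort': array([ 1.84603428e-03, -4.16767430e+01, -2.45798564e+01,  1.11042605e-04,
        1.09550427e-02, -1.41862492e-05]), 'position': array([ 0.15926448, -0.55200182,  0.2494483 ]), 'ee_rot': array([-8.98510057e-04,  9.90157934e-01,  1.39951627e-01, -2.02739269e-05]), 'contact_force': array([-0.15225111,  0.43989075,  0.21649777]), 'moment': array([ 0.01428686,  0.00167878, -0.04541109]), 'width': 0.0857964563042212}
scene [[358.68777311   0.         256.8898331 ]
 [  0.         358.68777311 191.16209157]
 [  0.           0.           1.        ]] [ 1.39361181  2.39576015 -0.70941599] [ 0.35985019 -0.3875938   1.12638772]
top [[349.36873262   0.         256.51712603]
 [  0.         349.36873262 195.88437472]
 [  0.           0.           1.        ]] [ 2.22420195 -1.95469158  0.22042601] [-0.10390828  0.65207658  0.60787101]
wrist [[306.86011798   0.         252.61843521]
 [  0.         306.86011798 185.73536674]
 [  0.           0.           1.        ]] [-2.31105767  1.74022087  0.26361284] [-0.57453812 -0.037383    0.38126279]
```

View pics/a_scene.png

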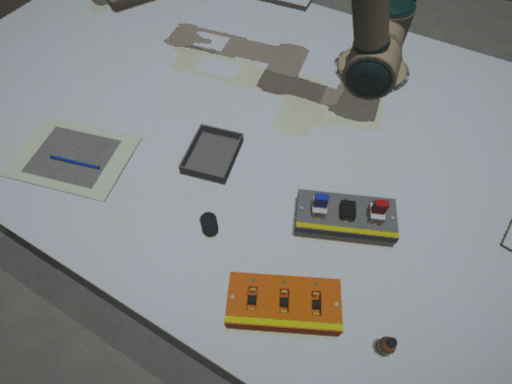

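View pics/a_top.png

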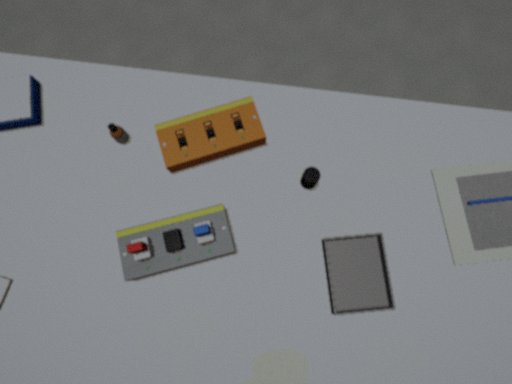

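View pics/a_wrist.png

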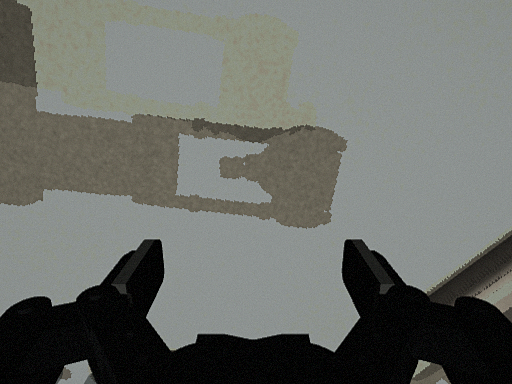

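The top view shows the grey unit near (176,243): yellow stripe on its upper edge, red handle (137,247), black plug (173,240) and blue handle (203,231). The tray is at (357,273). The orange unit at (210,133) is a look-alike.

```bash
cat > h.py <<'E'
from rig import *
import cv2, numpy as np
def cam(n):
    d=get_image(n); R=cv2.Rodrigues(np.array(d["rvec"],float))[0]; return d,R
def ray(d,R,uv):
    p=cv2.undistortPoints(np.array([[uv]],float),d["camera_matrix"],None)[0,0]
    v=R.T@np.array([p[0],p[1],1]); return -R.T@np.array(d["tvec"]).ravel(), v/np.linalg.norm(v)
def plane(d,R,uv,z):
    o,v=ray(d,R,uv); return o+v*(z-o[2])/v[2]
def tri(r1,r2):
    o1,v1=r1;o2,v2=r2
    A=np.stack([v1,-v2],1);t=np.linalg.lstsq(A,o2-o1,rcond=None)[0]
    a=o1+v1*t[0];b=o2+v2*t[1]; return (a+b)/2,np.linalg.norm(a-b)
def blobs(m,minA=15):
    n,l,s,c=cv2.connectedComponentsWithStats(m.astype(np.uint8)); return [(s[i,4],c[i],l==i) for i in range(1,n) if s[i,4]>=minA]
def save(d,name,crop=None,k=1):
    f=cv2.cvtColor(d["frame"],cv2.COLOR_RGB2BGR)
    if crop: x0,y0,x1,y1=crop; f=f[y0:y1,x0:x1]
    f=cv2.resize(f,None,fx=k,fy=k,interpolation=cv2.INTER_CUBIC); cv2.imwrite("pics/"+name,f)
def masks(f):
    h=cv2.cvtColor(f,cv2.COLOR_RGB2HSV);H,S,V=[h[...,i].astype(int) for i in range(3)]
    return dict(red=((H<6)|(H>174))&(S>150)&(V>60), blue=(H>105)&(H<128)&(S>150)&(V>60), yel=(H>22)&(H<34)&(S>150)&(V>80), org=(H>8)&(H<20)&(S>150))
E
python3 - <<'E'
from h import *
D={n:cam(n) for n in("scene","top")}
for n,(d,R) in D.items():
    m=masks(d["frame"])
    for k in("red","blue","yel"):
        for a,c,l in blobs(m[k]): 
            r=cv2.minAreaRect(np.argwhere(l)[:,::-1].astype(np.float32)); print(n,k,a,c.round(1),[np.round(x,1) for x in r], plane(d,R,c,.045 if k=="yel" else .09).round(4))
save(D["top"][0],"b_top.png",(100,190,250,290),5)
save(D["top"][0],"b_tray.png",(310,220,410,325),5)
save(D["scene"][0],"b_scene.png",(280,170,420,260),5)
E
```

```text
scene red 75 [381.7 202.9] [array([382., 203.]), array([ 6., 12.]), np.float64(90.0)] [0.5244 0.1875 0.09  ]
scene blue 105 [ 74.2 161.7] [array([ 73.9, 161.7]), array([49.2,  2.2]), np.float64(13.0)] [ 0.7639 -0.4571  0.09  ]
scene blue 71 [321.6 196.6] [array([321.5, 197. ]), array([ 6., 11.]), np.float64(90.0)] [0.5724 0.0712 0.09  ]
scene yel 413 [347.  229.2] [array([346.5, 229.1]), array([101.9,   4.1]), np.float64(6.3)] [0.5921 0.1467 0.045 ]
scene yel 810 [283.6 322.7] [array([283.1, 322.6]), array([116.5,   7. ]), np.float64(4.3)] [0.8313 0.1176 0.045 ]
top red 117 [135.2 247.4] [array([135.1, 247.5]), array([ 8.2, 14.8]), np.float64(80.5)] [0.531  0.1897 0.09  ]
top blue 66 [ 32.  100.7] [array([31.9, 99.1]), array([ 4.9, 42.2]), np.float64(4.2)] [0.7952 0.4598 0.09  ]
top blue 15 [ 20.8 120.5] [array([ 21.1, 120.5]), array([ 1.5, 10.2]), np.float64(76.0)] [0.7499 0.4702 0.09  ]
top blue 20 [  6.8 122.6] [array([  7. , 122.6]), array([ 1.2, 14.3]), np.float64(80.5)] [0.7419 0.4969 0.09  ]
top blue 76 [489.9 200.1] [array([490. , 200.1]), array([ 1.8, 42.4]), np.float64(83.1)] [ 0.7051 -0.4602  0.09  ]
top blue 116 [201.6 230. ] [array([201.6, 230. ]), array([ 8. , 14.8]), np.float64(76.0)] [0.5786 0.0734 0.09  ]
top yel 15 [237.9 104.9] [array([237.6, 104.2]), array([ 3.2, 10.4]), np.float64(71.6)] [0.8624 0.0479 0.045 ]
top yel 22 [222.3 109.8] [array([222.9, 109.3]), array([ 1.9, 16.8]), np.float64(74.1)] [0.8467 0.0797 0.045 ]
top yel 15 [162.3 127.8] [array([161.9, 127.8]), array([ 1.5, 10.2]), np.float64(76.0)] [0.789  0.2006 0.045 ]
```

View pics/b_top.png

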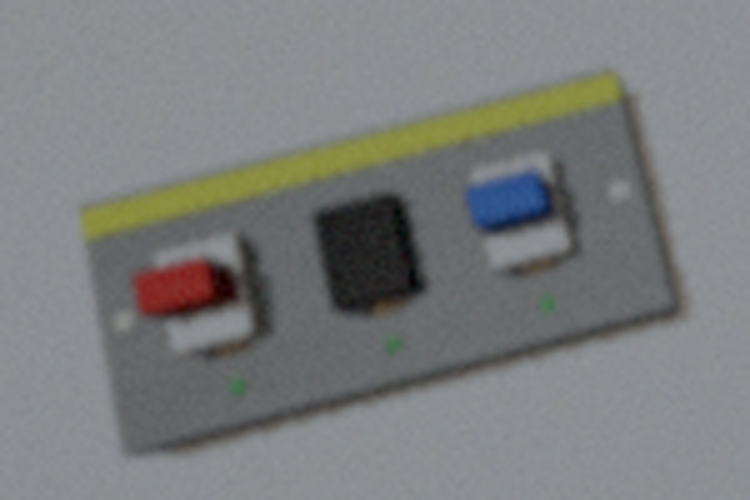

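View pics/b_tray.png

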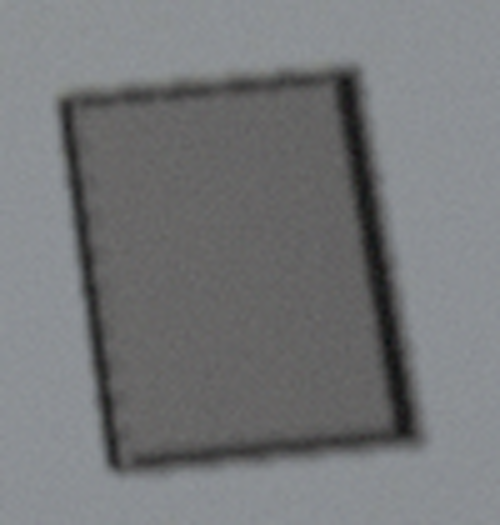

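View pics/b_scene.png

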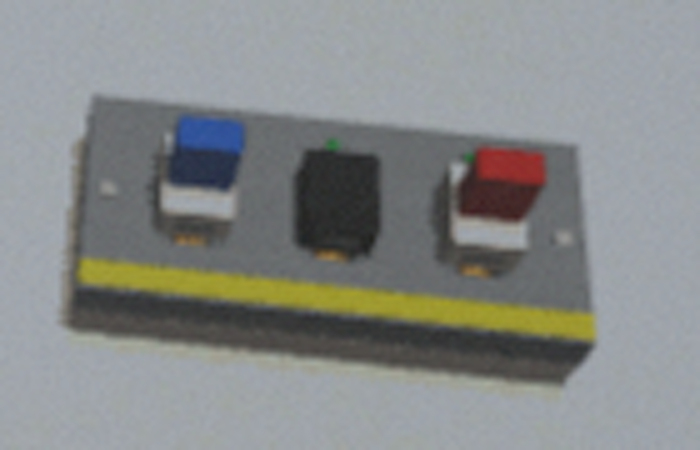

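The crops give the unit's top corners (top view about (116,232), (223,204), (235,252), (125,280)) and the tray rim. I'll turn these into points.

```bash
python3 - <<'E'
from h import *
D={n:cam(n) for n in("scene","top")}
T=D["top"];S=D["scene"]
uc_t=np.array([[80,208],[617,72],[677,308],[127,452]])/5+[100,190]   # +x+y, +x-y, -x-y, -x+y
uc_s=np.array([[595,341],[79,283],[93,97],[578,147]])/5+[280,170]
P=[]
for n,c in(("top",uc_t),("scene",uc_s)):
    p=np.array([plane(*D[n],u-.4,.045) for u in c]);P.append(p);print(n,p.round(4).tolist(),"ctr",p.mean(0).round(4))
    print(" sides",[np.linalg.norm(p[i]-p[(i+1)%4]).round(4) for i in range(4)])
    for a,b in((0,1),(3,2)):
        e=p[a]-p[b];print(" yaw",np.degrees(np.arctan2(e[1],e[0]))-90)
for i in range(4): print("tri",tri(ray(*T,uc_t[i]-.4),ray(*S,uc_s[i]-.4)))
# top faces of handles
red_t=np.array([178,287])/5+[100,190]-.4; red_s=np.array([511,164])/5+[280,170]-.4
bl_t=np.array([508,199])/5+[100,190]-.4; bl_s=np.array([212,133])/5+[280,170]-.4
for a,b in((red_t,red_s),(bl_t,bl_s)):
    print("handle top",tri(ray(*T,a),ray(*S,b)),plane(*T,a,.101),plane(*S,b,.101))
tc=np.array([[62,97],[355,72],[418,440],[112,466]])/5+[310,220]-.4
for z in(.03,):
    p=np.array([plane(*T,u,z) for u in tc]);print("tray",p.round(4).tolist(),p.mean(0).round(4),[np.linalg.norm(p[i]-p[(i+1)%4]).round(4) for i in range(4)])
E
```

```text
top [[0.559, 0.2511, 0.045], [0.6413, 0.0469, 0.045], [0.5506, 0.0093, 0.045], [0.4687, 0.2123, 0.045]] ctr [0.5549 0.1299 0.045 ]
 sides [np.float64(0.2201), np.float64(0.0982), np.float64(0.2189), np.float64(0.0983)]
 yaw 21.940416446437652
 yaw 21.96852610473678
scene [[0.5573, 0.2494, 0.045], [0.6403, 0.0472, 0.045], [0.5509, 0.0101, 0.045], [0.4672, 0.2128, 0.045]] ctr [0.5539 0.1299 0.045 ]
 sides [np.float64(0.2186), np.float64(0.0968), np.float64(0.2194), np.float64(0.0972)]
 yaw 22.338691176079223
 yaw 22.448816733711297
tri (array([0.5589478 , 0.24933956, 0.04809667]), np.float64(0.0008415720145807893))
tri (array([0.64096816, 0.04707026, 0.04601596]), np.float64(0.0006120118638087546))
tri (array([0.55050581, 0.00959788, 0.04412744]), np.float64(0.0005923968947435716))
tri (array([0.46855274, 0.21227193, 0.04645738]), np.float64(0.0009942372528163955))
handle top (array([0.53115945, 0.18633677, 0.10089015]), np.float64(0.0007670033852290403)) [0.5312878  0.18591752 0.101     ] [0.53101874 0.18667626 0.101     ]
handle top (array([0.57820448, 0.07268365, 0.10100462]), np.float64(0.0006770092880085204)) [0.57832615 0.07236559 0.101     ] [0.57804907 0.07298933 0.101     ]
tray [[0.5983, -0.1608, 0.03], [0.6237, -0.2779, 0.03], [0.4838, -0.3091, 0.03], [0.4589, -0.1924, 0.03]] [ 0.5412 -0.235   0.03  ] [np.float64(0.1197), np.float64(0.1434), np.float64(0.1194), np.float64(0.1429)]
```

Unit is centred at (0.554, 0.130) with yaw 22.1°. The red handle top triangulates at z = 0.101, as it should, about (0.531, 0.187), and its size and position match the 62 mm socket. Next I work out the shift to a hover above it.

```bash
cat >> h.py <<'E'
from scipy.spatial.transform import Rotation as Ro
C=np.array([.5544,.1299,0]);YAW=22.1
def Rt(yaw,lean=0): # tool y along yaw (deg), z down; lean deg towards unit +x about unit y
    a=np.radians(yaw);y=np.array([np.cos(a),np.sin(a),0]);z=np.array([0,0,-1.]);x=np.cross(y,z)
    R=np.stack([x,y,z],1); uy=np.array([-np.sin(a),np.cos(a),0])
    return Ro.from_rotvec(uy*np.radians(lean)).as_matrix()@R
def cur():
    s=get_state();q=s["ee_rot"];return np.array(s["position"]),Ro.from_quat([q[1],q[2],q[3],q[0]]).as_matrix()
def rel(p,R,p0,R0): 
    return (R0.T@(p-p0)*1e3).round(1), np.degrees(Ro.from_matrix(R0.T@R).as_rotvec()).round(2)
E
python3 - <<'E'
from h import *
p0,R0=cur();print(p0)
print(rel(np.array([.5312,.187,.20]),Rt(YAW),p0,R0))
E
```

```text
[ 0.15933067 -0.55239793  0.25010366]
(array([ 562.2, -607.4,   50.4]), array([-1.000e-02, -2.000e-02, -9.601e+01]))
```

```bash
python3 -m jog '[281,-304,0,0,0,-48,562,-607,50,0,0,-96,562,-607,50,0,0,-96,562,-607,50,0,0,-96,562,-607,50,0,0,-96,562,-607,50,0,0,-96,562,-607,50,0,0,-96,562,-607,50,0,0,-96,562,-607,50,0,0,-96,562,-607,50,0,0,-96]' 0 60
python3 - <<'E'
from h import *
p0,R0=cur();print(p0,np.degrees(np.arctan2(R0[1,1],R0[0,1])))
print(rel(np.array([.5312,.187,.20]),Rt(YAW),p0,R0), get_state()["qpos"])
E
```

```text
clock: 1.6
position: [0.4405, 0.0067, 0.2139]
ee_rot: [0.001, 0.558, 0.83, 0.0]
contact_force: [1.5, -1.1, 0.2]
width: 0.0855
[0.44051145 0.00665246 0.21387542] 22.165033228931048
(array([132.8, 152. ,  13.9]), array([0.07, 0.07, 0.06])) [-1.42659992e-01  9.74958094e-02  1.83132702e+00 -5.71151329e-04
  1.21114230e+00 -5.29311490e-01]
```

```bash
python3 -m jog '[133,152,14,0,0,0,133,152,14,0,0,0,133,152,14,0,0,0,133,152,14,0,0,0,133,152,14,0,0,0,133,152,14,0,0,0]'
python3 - <<'E'
from h import *
p0,R0=cur();print(p0,np.degrees(np.arctan2(R0[1,1],R0[0,1])))
print(rel(np.array([.5312,.187,.20]),Rt(YAW),p0,R0), get_state()["qpos"])
d,R=cam("wrist");save(d,"c_wrist.png")
m=masks(d["frame"])
for a,c,l in blobs(m["red"],40):
    r=cv2.minAreaRect(np.argwhere(l)[:,::-1].astype(np.float32));print(a,c,r)
    p=np.array([plane(d,R,u,.101) for u in cv2.boxPoints(r)]);print(p.round(4).tolist(),p.mean(0))
E
```

```text
clock: 2.35
position: [0.5297, 0.1837, 0.1996]
ee_rot: [-0.0, 0.559, 0.829, -0.001]
contact_force: [0.4, -0.1, 0.2]
width: 0.0854
[0.52971568 0.18367554 0.19961398] 22.03003909683844
(array([ 2.5,  2.6, -0.4]), array([-0.07,  0.04, -0.07])) [ 2.10229260e-01  2.88092143e-01  1.61756632e+00 -9.54771915e-04
  1.23706285e+00 -1.73954629e-01]
537 [255.5716946 186.5735568] ((255.5, 187.5), (33.0, 19.0), 90.0)
[[0.519, 0.1979, 0.101], [0.5322, 0.2033, 0.101], [0.5424, 0.1789, 0.101], [0.5287, 0.1734, 0.101]] [0.53058501 0.1883666  0.101     ]
```

View pics/c_wrist.png

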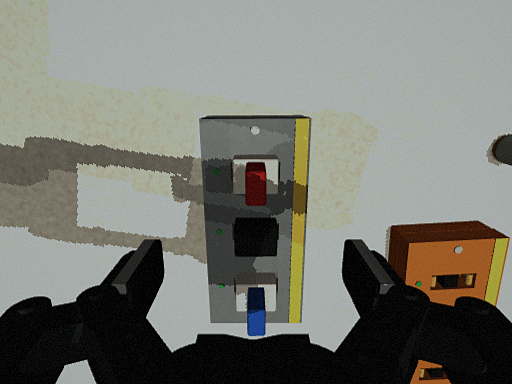

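The wrist view shows red at (255,188) with its sides parallel to the unit, midway between the jaws. Across the jaws it agrees with the earlier estimate. Descending.

```bash
python3 -m jog '[1,1,50,0,0,0,1,1,50,0,0,0,1,1,50,0,0,0]'
python3 - <<'E'
from h import *
p0,R0=cur();print(p0,np.degrees(np.arctan2(R0[1,1],R0[0,1])))
print(rel(np.array([.5312,.187,.092]),Rt(YAW),p0,R0))
E
```

```text
clock: 2.78
position: [0.5316, 0.1857, 0.1508]
ee_rot: [0.001, 0.559, 0.829, 0.0]
contact_force: [0.7, -0.6, -0.4]
width: 0.0854
[0.53157688 0.18568918 0.15084609] 22.016547244806617
(array([ 1.4,  0.1, 58.8]), array([ 0.07,  0.03, -0.08]))
```

```bash
python3 -m jog '[1,0,58,0,0,0,1,0,58,0,0,0,1,0,58,0,0,0,1,0,58,0,0,0]'
python3 - <<'E'
from h import *
p0,R0=cur();print(p0,np.degrees(np.arctan2(R0[1,1],R0[0,1])))
print(rel(np.array([.5312,.187,.092]),Rt(YAW),p0,R0))
d,R=cam("wrist");save(d,"d_wrist.png")
d,R=cam("scene");save(d,"d_scene.png",(280,150,440,270),4)
E
```

```text
clock: 3.28
position: [0.5325, 0.1877, 0.094]
ee_rot: [0.002, 0.559, 0.829, 0.002]
contact_force: [0.2, 0.4, 0.2]
width: 0.085
[0.53246969 0.18770096 0.0940393 ] 22.088757627415024
(array([-0.2, -1.4,  2. ]), array([ 0.26,  0.05, -0.01]))
```

View pics/d_wrist.png

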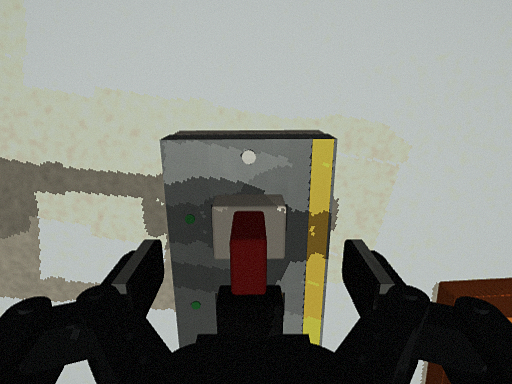

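View pics/d_scene.png

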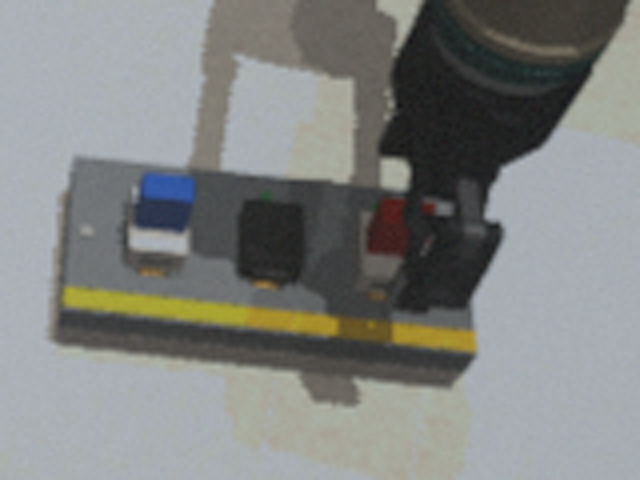

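The wrist view shows the handle at column 248, against a jaw middle of about 252. In the scene view the finger seems displaced along the row, so I'll project the TCP and the handle into both views.

```bash
python3 - <<'E'
from h import *
p0,R0=cur();print(p0)
for n in("wrist","scene","top"):
    d,R=cam(n)
    pts=dict(tcp=p0,yp=p0+R0[:,1]*.043,yn=p0-R0[:,1]*.043,red=np.array([.5312,.187,.09]),redtop=np.array([.5312,.187,.101]))
    f=cv2.cvtColor(d["frame"],cv2.COLOR_RGB2BGR); k=1 if n=="wrist" else 5
    f=cv2.resize(f,None,fx=k,fy=k,interpolation=cv2.INTER_CUBIC)
    for nm,p in pts.items():
        u=cv2.projectPoints(p[None],np.array(d["rvec"]),np.array(d["tvec"]),d["camera_matrix"],None)[0][0,0];print(n,nm,u.round(1))
        cv2.circle(f,tuple(int(x) for x in (u+.5)*k-.5),4,(0,255,0) if "red" not in nm else (255,255,0),-1)
        uc=u
    if k>1: x,y=(int(v*k) for v in uc); f=f[max(0,y-250):y+250,max(0,x-300):x+300]
    cv2.imwrite(f"pics/e_{n}.png",f)
E
```

```text
[0.53185766 0.18761919 0.09341192]
wrist tcp [251.3 260.4]
wrist yp [345.  260.4]
wrist yn [157.8 260.5]
wrist red [249.6 257.2]
wrist redtop [249.4 270.2]
scene tcp [381.1 204.8]
scene yp [382.2 222.9]
scene yn [380.  187.7]
scene red [380.4 205.2]
scene redtop [381.9 202.5]
top tcp [135.8 246.9]
top yp [131.6 224.4]
top yn [140.  270.1]
top red [136.6 247.5]
top redtop [134.6 247. ]
```

View pics/e_scene.png

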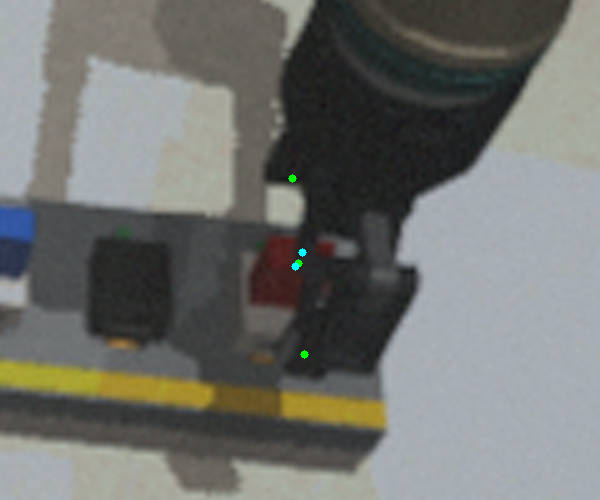

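View pics/e_wrist.png

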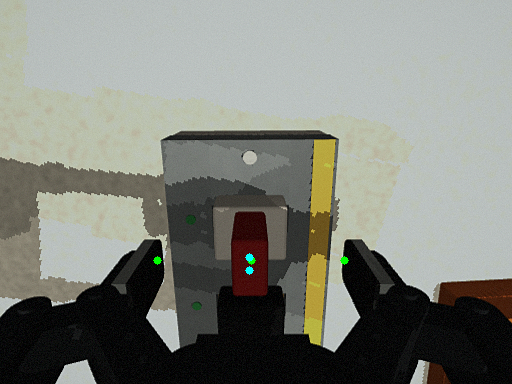

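View pics/e_top.png

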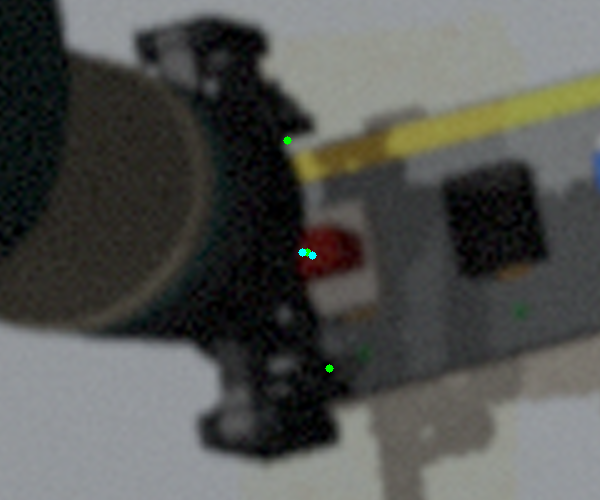

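TCP and handle projections coincide within a pixel or two in all three views, so the displacement was only perspective. Small correction, then close.

```bash
python3 -m jog '[0,-1,1.5,0,0,0,0,-1,1.5,0,0,0,0,-1,1.5,0,0,0]' && python3 -m jog '[0,0,0,0,0,0,0,0,0,0,0,0,0,0,0,0,0,0,0,0,0,0,0,0,0,0,0,0,0,0,0,0,0,0,0,0]' 1 70
python3 - <<'E'
from h import *
p0,R0=cur();print(p0)
print(rel(np.array([.5312,.187,.092]),Rt(YAW),p0,R0))
d,R=cam("wrist");save(d,"f_wrist.png")
E
```

```text
clock: 3.9
position: [0.5297, 0.187, 0.09]
ee_rot: [-0.0, 0.559, 0.829, -0.0]
contact_force: [-0.1, -0.4, -1.5]
width: 0.0857
clock: 4.65
position: [0.5302, 0.1871, 0.0903]
ee_rot: [0.0, 0.559, 0.829, 0.0]
contact_force: [0.2, 0.2, 0.7]
width: 0.0152
[0.53018    0.18714079 0.0902847 ]
(array([-0.5,  0.9, -1.7]), array([ 0.06,  0.01, -0.01]))
```

View pics/f_wrist.png

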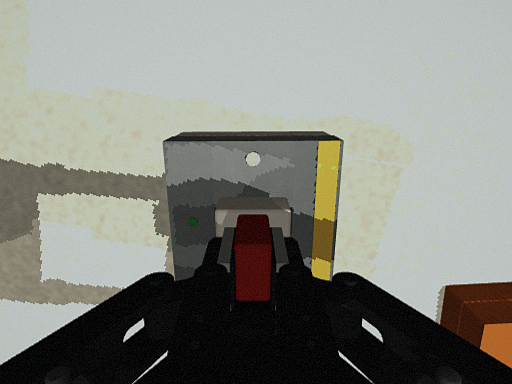

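Gripped (15.2 mm wide, TCP at 45 mm over the unit top, as expected). First lean towards the stripe, 9° with a 3 mm raise. For tool axes this is +wx, +ty, −tz.

```bash
python3 -m jog '[0,2.4,-2,3,0,0,0,4.8,-3.8,6,0,0,0,7.3,-5.6,9,0,0,0,7.3,-5.6,9,0,0,0,7.3,-5.6,9,0,0,0,7.3,-5.6,9,0,0]'
python3 - <<'E'
from h import *
p0,R0=cur();print(p0,np.degrees(np.arccos(-R0[2,2])),get_state()["moment"])
u=np.array([np.cos(np.radians(YAW)),np.sin(np.radians(YAW)),0]);print("unit x",(p0-C)@u*1e3)
d,R=cam("wrist");save(d,"g_wrist.png")
d,R=cam("scene");save(d,"g_scene.png",(280,150,440,270),4)
E
```

```text
clock: 5.45
position: [0.5365, 0.1898, 0.0938]
ee_rot: [-0.044, 0.557, 0.827, -0.065]
contact_force: [4.2, 1.9, -24.3]
width: 0.0149
[0.53653503 0.18979448 0.09384044] 8.937442748140631 [ 0.6921252  -1.96310233 -0.01715479]
unit x 5.9813513816531705
```

View pics/g_wrist.png

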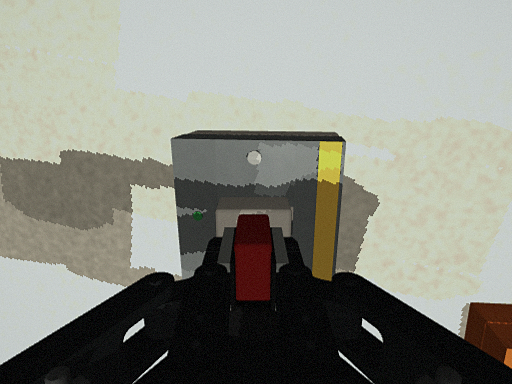

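View pics/g_scene.png

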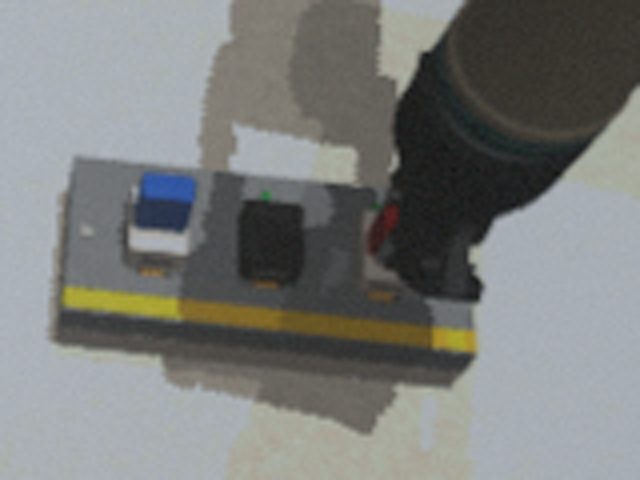

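The module leaned 8.9° at unit x ≈ +6 mm with z 0.094, and the handle and housing stay aligned in the wrist view. Working out the rows for the other side.

```bash
cat >> h.py <<'E'
def lean(th,r): # pose in (unit x, z) mm relative to seated grip, raise r over tipping on edge
    t=np.radians(abs(th));x=-20*np.cos(t)+45.3*np.sin(t)+20;z=20*np.sin(t)+45.3*np.cos(t)-45.3+r
    return np.array([np.sign(th)*x,z])
def seq(th0,r0,l):  # rows from commanded lean (th0,r0), tool x = unit y
    a=np.radians(th0);x0=lean(th0,r0)
    for th,r in l:
        d=lean(th,r)-x0; w=np.array([d[0],-d[1]]) # tool-down axes y,z
        c,s=np.cos(a),np.sin(a); print(th,r,"ty %.1f tz %.1f wx %.1f"%(c*w[0]+s*w[1],-s*w[0]+c*w[1],th-th0))
E
python3 -c "
from h import *
seq(9,3,[(5,3),(1,4),(-3,5),(-7,5.5),(-9.5,6)])"
```

```text
5 3 ty -3.1 tz 1.5 wx -4.0
1 4 ty -6.3 tz 2.2 wx -8.0
-3 5 ty -9.7 tz 1.1 wx -12.0
-7 5.5 ty -13.2 tz 0.0 wx -16.0
-9.5 6 ty -15.4 tz -0.7 wx -18.5
```

```bash
python3 -m jog '[0,-3.1,1.5,-4,0,0,0,-6.3,2.2,-8,0,0,0,-9.7,1.1,-12,0,0,0,-13.2,0,-16,0,0,0,-15.4,-0.7,-18.5,0,0,0,-15.4,-0.7,-18.5,0,0,0,-15.4,-0.7,-18.5,0,0,0,-15.4,-0.7,-18.5,0,0]'
python3 - <<'E'
from h import *
p0,R0=cur();print(p0,np.degrees(np.arccos(-R0[2,2])),get_state()["moment"])
u=np.array([np.cos(np.radians(YAW)),np.sin(np.radians(YAW)),0]);print("unit x",(p0-C)@u*1e3)
d,R=cam("wrist");save(d,"h_wrist.png")
d,R=cam("scene");save(d,"h_scene.png",(280,150,440,270),4)
seq(-9.5,6,[(-5,6.5),(-1,7),(3,8),(7,8.5),(9,9)])
seq(-9.5,6,[(-6,7),(-3,9),(-0,11),(0,15),(0,20)])
E
```

```text
clock: 6.55
position: [0.523, 0.1839, 0.1011]
ee_rot: [0.047, 0.556, 0.827, 0.069]
contact_force: [-1.0, -1.3, 9.7]
width: 0.0149
[0.52299294 0.18393259 0.10105149] 9.578191282482745 [-0.11269443 -0.10176958 -0.04715299]
unit x -8.771169399546565
-5 6.5 ty 3.6 tz 1.2 wx 4.5
-1 7 ty 6.6 tz 2.5 wx 8.5
3 8 ty 10.1 tz 1.4 wx 12.5
7 8.5 ty 13.6 tz 0.3 wx 16.5
9 9 ty 15.4 tz -0.4 wx 18.5
-6 7 ty 2.9 tz 0.3 wx 3.5
-3 9 ty 5.5 tz -0.4 wx 6.5
0 11 ty 8.0 tz -1.0 wx 9.5
0 15 ty 8.7 tz -5.0 wx 9.5
0 20 ty 9.5 tz -9.9 wx 9.5
```

View pics/h_wrist.png

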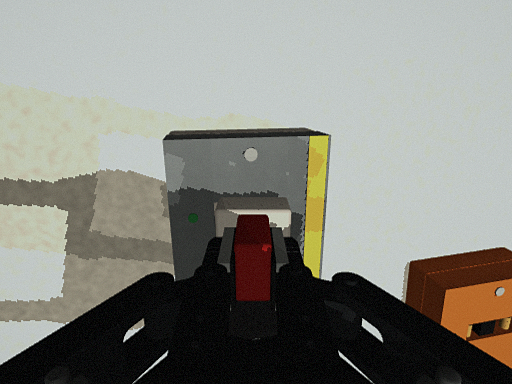

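View pics/h_scene.png

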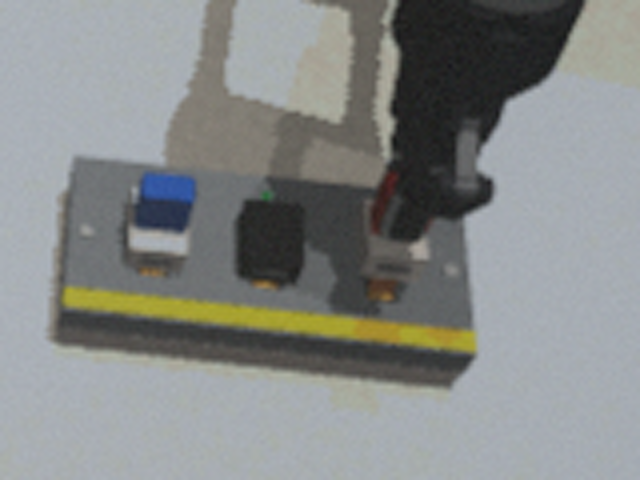

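It leaned 9.6° the other way at unit x ≈ −9 mm, z 0.101, still in its socket and still aligned in the jaws. Force is small, so the contacts are nearly released. Now upright and lift.

```bash
python3 -m jog '[0,2.9,0.3,3.5,0,0,0,5.5,-0.4,6.5,0,0,0,8,-1,9.5,0,0,0,8,-1,9.5,0,0,0,8.7,-5,9.5,0,0,0,9.5,-9.9,9.5,0,0,0,9.5,-9.9,9.5,0,0]'
python3 - <<'E'
from h import *
p0,R0=cur();print(p0,np.degrees(np.arccos(-R0[2,2])),get_state()["moment"])
u=np.array([np.cos(np.radians(YAW)),np.sin(np.radians(YAW)),0]);print("unit x",(p0-C)@u*1e3)
d,R=cam("scene");save(d,"i_scene.png",(280,150,440,270),4)
E
```

```text
clock: 7.52
position: [0.5292, 0.1868, 0.1103]
ee_rot: [-0.0, 0.559, 0.829, -0.0]
contact_force: [-0.4, 0.4, -0.9]
width: 0.0148
[0.52918051 0.1868171  0.11026744] 0.056429256123129407 [-0.04278042 -0.01979972 -0.00301036]
unit x -1.9529822379821538
```

View pics/i_scene.png

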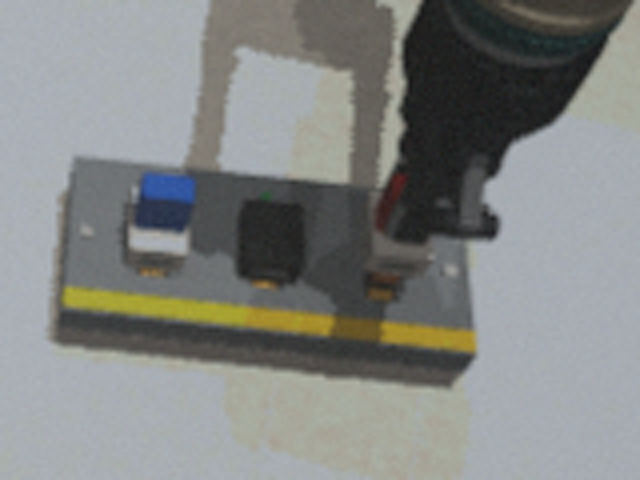

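The module is up 20 mm with about 1 N of load, so it is free. Lifting high, and checking the tray in the scene view.

```bash
python3 -m jog '[0,0,-55,0,0,0,0,0,-110,0,0,0,0,0,-110,0,0,0,0,0,-110,0,0,0]'
python3 - <<'E'
from h import *
p0,R0=cur();print(p0)
d,R=cam("scene");save(d,"j_tray.png",(160,105,260,200),6)
save(d,"j_scene.png")
E
```

```text
clock: 8.07
position: [0.5288, 0.1867, 0.2192]
ee_rot: [-0.001, 0.559, 0.829, -0.001]
contact_force: [0.3, 0.8, -1.5]
width: 0.015
[0.5287643  0.18671641 0.21923402]
```

View pics/j_tray.png

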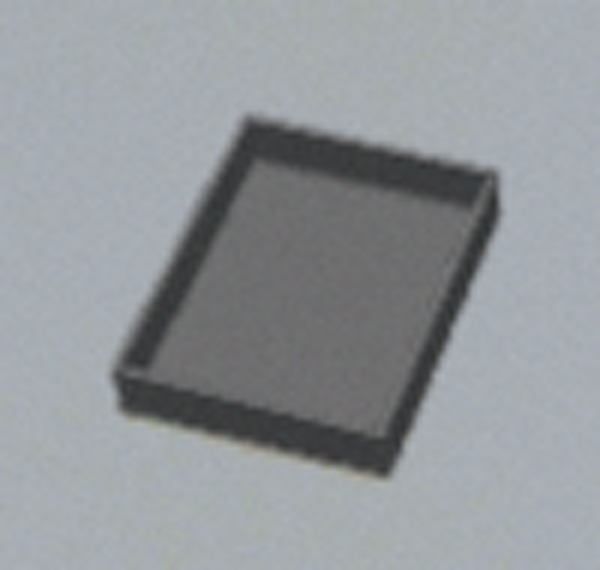

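View pics/j_scene.png

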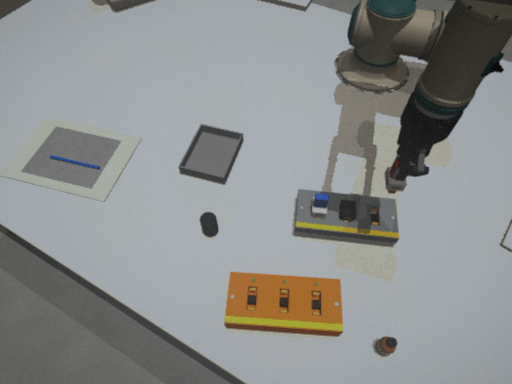

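The scene view shows the red module out of its socket and hanging in the gripper at (397,175), blue still seated at (321,203). The tray rim corners are visible in the crop.

```bash
python3 - <<'E'
from h import *
S=cam("scene")
c=np.array([[247,117],[497,173],[398,440],[115,375]])/6+[160,105]-.4
p=np.array([plane(*S,u,.03) for u in c]);print(p.round(4).tolist(),p.mean(0).round(4),[np.linalg.norm(p[i]-p[(i+1)%4]).round(4) for i in range(4)])
for a,b in((3,0),(2,1)):
    e=p[a]-p[b];print("yaw",np.degrees(np.arctan2(e[1],e[0])))
p0,R0=cur()
for y in(12.4,-35,-40): print(y,rel(np.array([.541,-.235,.2]),Rt(y),p0,R0))
E
```

```text
[[0.4833, -0.3112, 0.03], [0.4569, -0.1971, 0.03], [0.5985, -0.1585, 0.03], [0.6282, -0.2769, 0.03]] [ 0.5417 -0.2359  0.03  ] [np.float64(0.1171), np.float64(0.1468), np.float64(0.1221), np.float64(0.1489)]
yaw 13.328173148481472
yaw 15.256709938003853
12.4 (array([-395.5, -146.7,   18.4]), array([-0.25, -0.02,  9.68]))
-35 (array([-395.5, -146.7,   18.4]), array([-0.25,  0.09, 57.08]))
-40 (array([-395.5, -146.7,   18.4]), array([-0.25,  0.1 , 62.08]))
```

The tray centre agrees in both views, about (0.5415, −0.2355) with yaw ≈ 13°. Moving over it.

```bash
python3 -m jog '[-45,-17,0,0,0,1,-95,-35,0,0,0,2,-145,-54,0,0,0,4,-195,-72,0,0,0,5,-245,-91,10,0,0,6,-295,-109,15,0,0,8,-345,-128,19,0,0,9,-395,-147,19,0,0,10,-395,-147,19,0,0,10,-395,-147,19,0,0,10]'
python3 - <<'E'
from h import *
p0,R0=cur();print(p0,get_state()["clock"])
print(rel(np.array([.5415,-.2355,.12]),Rt(12.8),p0,R0))
E
```

```text
clock: 9.43
position: [0.5411, -0.2337, 0.1994]
ee_rot: [-0.002, 0.629, 0.777, -0.0]
contact_force: [0.6, -0.0, -1.6]
width: 0.0148
[ 0.54105959 -0.23372623  0.19936509] 9.425
(array([-2.1,  0.3, 79.4]), array([-0.15, -0.18, -0.76]))
```

```bash
python3 -m jog '[-1,0,40,0,0,0,-1,0,80,0,0,0,-1,0,80,0,0,0,-1,0,105,0,0,0,-1,0,120,0,0,0,-1,0,124,0,0,0,-1,0,124,0,0,0,-1,0,124,0,0,0]'
python3 - <<'E'
from h import *
p0,R0=cur();print(p0,get_state()["clock"])
print(rel(np.array([.5415,-.2355,.0653]),Rt(12.8),p0,R0))
for n,c in(("scene",(160,85,280,185)),("top",(310,220,410,310)),("wrist",None)):
    d,R=cam(n);save(d,f"k_{n}.png",c,5 if c else 1)
print(cur()[0],get_state()["contact_force"])
E
```

```text
clock: 10.42
position: [0.5428, -0.2356, 0.0781]
ee_rot: [0.001, 0.629, 0.778, 0.0]
contact_force: [0.3, 0.4, -0.3]
width: 0.0149
[ 0.54282942 -0.2355969   0.07806595] 10.425
(array([ 0.4, -1.3, 12.8]), array([ 0.07,  0.07, -0.71]))
[ 0.54253887 -0.23552129  0.07773286] [-0.1808858  -0.05264649 -1.00701023]
```

View pics/k_scene.png

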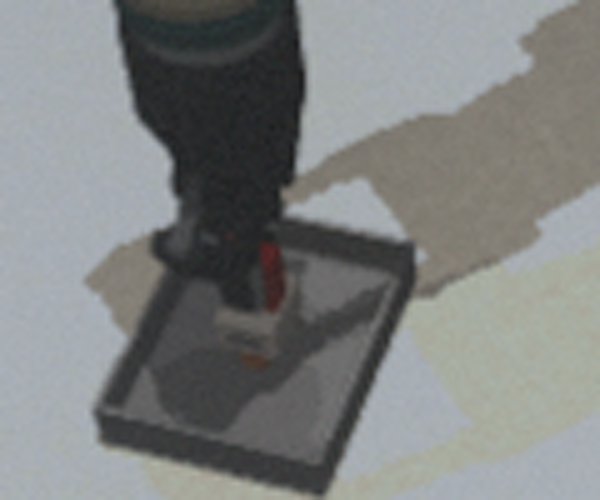

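View pics/k_wrist.png

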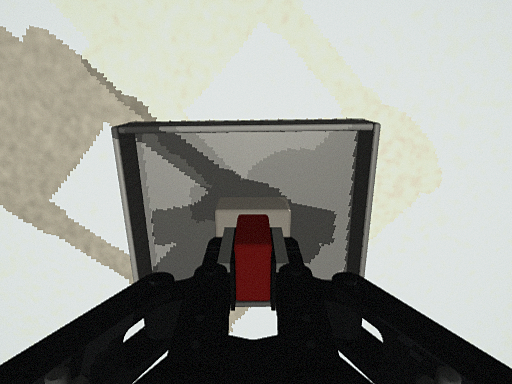

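The module hangs upright inside the tray, centred between the side walls (wrist view: handle at column 253, walls at 120 and 378). Lowering about 12 mm slowly to feel the floor.

```bash
python3 -m jog '[0,0,4,0,0,0,0,0,8,0,0,0,0,0,10,0,0,0,0,0,11,0,0,0,0,0,11,0,0,0,0,0,11,0,0,0]'; python3 -m jog '[0,0,0.5,0,0,0,0,0,1,0,0,0,0,0,1,0,0,0]'
```

```text
clock: 11.32
position: [0.5423, -0.2354, 0.0662]
ee_rot: [0.0, 0.629, 0.778, -0.0]
contact_force: [1.0, 0.6, -0.9]
width: 0.0148
clock: 11.7
position: [0.5423, -0.2354, 0.0653]
ee_rot: [0.0, 0.629, 0.778, -0.0]
contact_force: [-0.3, -1.0, 0.5]
width: 0.0144
```

```bash
python3 -m jog '[0,0,0.5,0,0,0,0,0,1,0,0,0,0,0,1,0,0,0,0,0,1,0,0,0]'
```

```text
clock: 12.2
position: [0.5423, -0.2354, 0.0652]
ee_rot: [0.0, 0.629, 0.778, -0.0]
contact_force: [-1.9, 1.2, 6.7]
width: 0.015
```

Contact felt (+6.7 N at z 0.0652, where the blades should meet the floor). I ease off 0.7 mm and open a little first.

```bash
python3 -m jog '[0,0,-0.3,0,0,0,0,0,-0.7,0,0,0,0,0,-0.7,0,0,0]' - 20; python3 -m jog '[0,0,0,0,0,0,0,0,0,0,0,0,0,0,0,0,0,0]' 0.6 20
python3 - <<'E'
from h import *
print(get_state()["contact_force"],cur()[0])
d,R=cam("wrist");save(d,"l_wrist.png")
d,R=cam("scene");save(d,"l_scene.png",(160,85,280,185),5)
E
```

```text
clock: 12.58
position: [0.5423, -0.2354, 0.0652]
ee_rot: [0.0, 0.629, 0.778, -0.0]
contact_force: [-0.4, 1.3, 6.5]
width: 0.0148
clock: 12.95
position: [0.5422, -0.2353, 0.0645]
ee_rot: [-0.0, 0.629, 0.778, -0.0]
contact_force: [-0.5, -0.1, 0.1]
width: 0.0345
[-0.50411191 -0.14267447  0.1464603 ] [ 0.54219217 -0.23527764  0.06445339]
```

View pics/l_wrist.png

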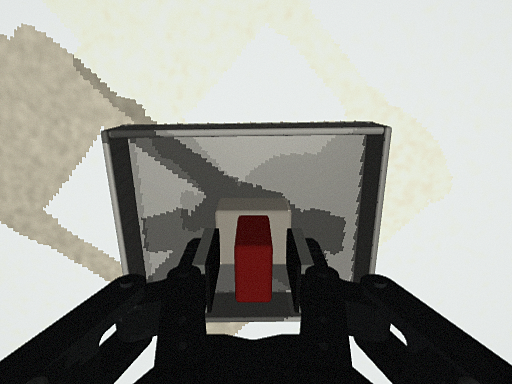

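View pics/l_scene.png

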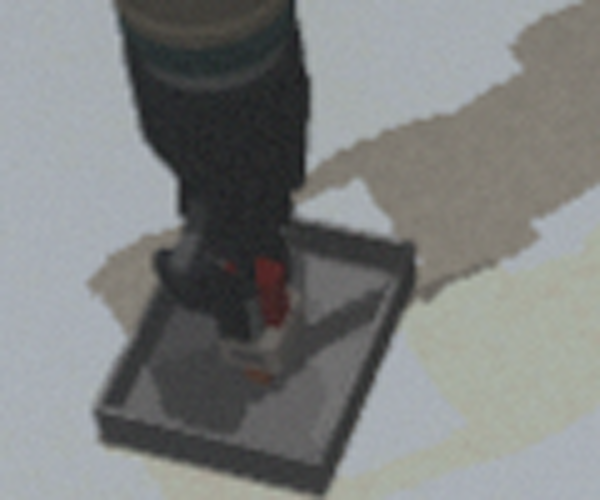

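The jaws are clear on both sides and the module stands upright in the tray. Opening a bit more (still well inside the tray walls), then straight up.

```bash
python3 -m jog '[0,0,0,0,0,0,0,0,0,0,0,0,0,0,-5,0,0,0,0,0,-20,0,0,0,0,0,-40,0,0,0,0,0,-70,0,0,0,0,0,-110,0,0,0,0,0,-150,0,0,0,0,0,-150,0,0,0,0,0,-150,0,0,0]' 0.35
python3 - <<'E'
from h import *
print(get_state()["contact_force"],cur()[0])
D={n:cam(n) for n in("wrist","scene","top")}
for n in D: save(D[n][0],f"m_{n}.png")
c={}
for n in D:
    for k in("red","blue"):
        for a,q,l in blobs(masks(D[n][0]["frame"])[k],30): print(n,k,a,q.round(1),plane(*D[n],q,.076 if k=="red" else .101).round(4))
E
```

```text
clock: 14.3
position: [0.5419, -0.2351, 0.2152]
ee_rot: [0.0, 0.629, 0.778, -0.0]
contact_force: [-0.8, -1.0, -0.7]
width: 0.0554
[-0.81594676 -0.99822908 -0.7445953 ] [ 0.54187858 -0.23510049  0.21516742]
wrist red 426 [253.2 177.5] [ 0.5427 -0.2338  0.076 ]
scene blue 102 [ 73.9 161.6] [ 0.768  -0.4475  0.101 ]
scene blue 68 [321.4 196.6] [0.5795 0.0722 0.101 ]
top red 96 [362.4 270.8] [ 0.5434 -0.2324  0.076 ]
top blue 94 [ 29.9 106.5] [0.7776 0.4521 0.101 ]
top blue 61 [485.4 200.7] [ 0.6994 -0.4448  0.101 ]
top blue 111 [201.6 230.1] [0.5772 0.0714 0.101 ]
```

View pics/m_wrist.png

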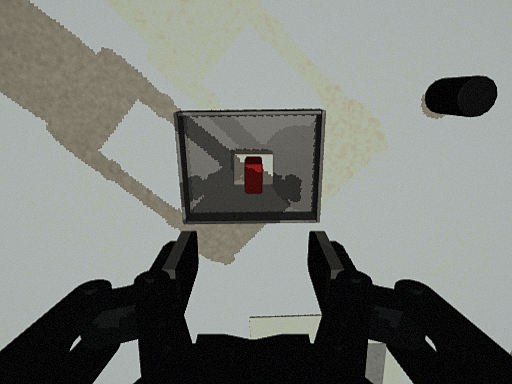

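View pics/m_scene.png

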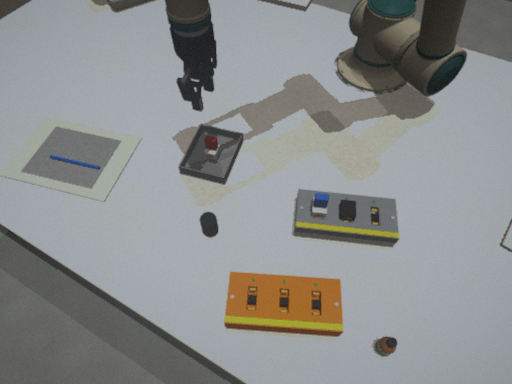

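The red module stands in the middle of the tray (wrist view (253,177), scene view (212,147)). Blue is at (321.4,196.6), the same pixel as at the start, and the gripper is clear. Handing in.

```bash
python3 -m jog '[0,0,0,0,0,0,0,0,0,0,0,0]'; python3 -c "
from h import *
print(get_state()['qd'].round(4)); print(sign_off())"
```

```text
clock: 14.7
position: [0.5421, -0.2352, 0.2142]
ee_rot: [-0.001, 0.629, 0.778, -0.0]
contact_force: [-0.4, 0.4, -0.4]
width: 0.0558
[ 0.0017 -0.0037 -0.0054  0.0004  0.0005  0.0009]
the job is handed in; nothing more can be done
None
```

The red module is out of its socket and standing upright in the grey tray. I handed the job in at about 14.7 s; `sign_off()` reports no verdict.

- **Rocking:** I gripped the red handle across its 16 mm and leaned it 8.9° towards the yellow stripe. I then leaned it 9.6° the other way, with the tool's grasp point at z about 0.101 m, below the 0.104 m limit. These angles come from the tool's pose; in the wrist views the handle and housing stayed aligned with the jaws.
- **Removal and placing:** After those two leans the load had dropped to roughly the module's own weight, so I lifted it straight out. I lowered it until the blades touched the tray floor (about 6.5 N), then opened the jaws and backed off straight up.
- **Last checks:**
  - The red handle is at about (0.543, −0.233) m, within 3 mm of the tray's centre.
  - The blue handle is at the same pixels as at the start in both fixed views, to 0.2 px.
  - The gripper is empty and about 0.15 m above where it let go, with no contact force beyond noise.
- **Disagreements:**
  - The tray's long side measured 143 mm in the top view and 147–149 mm in the scene view, against 150 mm given. Both views put the centre within about 1 mm of each other.
  - Easing off 0.7 mm before opening did not lower the floor contact force (6.7 to 6.5 N). It went to zero only when the jaws opened.

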